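# Release and slide open the terminal box cover

### The job

Open the grey terminal box on the table to expose its terminals: press its snap tab all the way in with a fingertip while the cover is still in place, then push the released cover along its guides, off its seat, until the opening over the terminals is completely uncovered, and leave it lying flat in the guides. Only press and push; do not pinch, lift or tip the cover, and do not disturb the loose parts round the box.

Things in the scene. Friction and masses are not known exactly. Their poses are not given: they have to be found in the camera images.
- terminal_box: Grey steel terminal box, fixed. Origin: on the table under the centre of the cover's seat. +x: the way the cover slides off; +y: the tab's side; z up. Spans x -52 to 166, y -48 to 48 mm; ears at its foot to y +-66. The opening (a well with brass terminals) spans x -46 to 37, y +-34 mm. The cover rides on two runners at z 55 mm between side rails with tops at z 66 mm.
- parking (a point): Point on the box's x axis 115 mm from its origin, at runner height (55 mm above the table): about where the cover's origin comes when it meets the end stop at the far end of the parking deck (stop top 66 mm above the table). The opening is fully uncovered once the cover has travelled 82 mm or more.
- snap_tab (a joint): How far the snap tab is pressed in (straight down), m: 0 out, 0.014 fully in. It moves stiffly, about 5 N, and stays where it is left (no return spring). Its catch, a small dark block in front of the cover's leading edge, blocks the cover until the tab is in by about 0.011.
- tab_top (a point): Centre of the top face of the snap tab's thumb pad: a black 22 x 22 mm pad, 8 mm thick, on a stem beside the box (box frame x = 52, y = 66 mm), its top 82 mm above the table when out and 68 mm when fully in. It moves with the tab. It is pressed straight down.
- cover: Flat pale aluminium cover, 90 mm (x, along the slide) x 78 mm (y) x 8 mm, loose, about 0.22 kg. Origin: centre of its underside, on the box's runners 55 mm above the table. Its x axis is parallel to the box's x axis (the way it slides off). When seated its origin stands over the box's origin; its play in the guides is about 2 mm each side.
- cover_ridge (a point): Centre of the top of the ridge across the middle of the cover: 10 mm thick along x, 44 mm long along y, 18 mm high above the cover's upper face (top 81 mm above the table). Push it on its -x face toward box +x.
- bent_bracket: Loose white bent sheet bracket, 40 x 64 x 26 mm, lying behind the box's seat end. Origin: centre of its underside. Leave alone.
- bolt_1: Loose hex bolt, 27 x 70 x 24 mm, lying on the side of the box opposite the tab, beside the seat. Origin: centre of its underside. Leave alone.
- coupon_04: Loose dark steel block, 40 x 37 x 33 mm, lying on the side of the box opposite the tab, beside the parking deck. Origin: centre of its underside. Leave alone.
Things that resemble listed ones, but are neither listed nor needed, are in the scene too. What is meant by the cover is not orange, and is the larger of those in its own colour.

How it is judged:
By the outcome, as a careful person would: the job done as asked, in the order asked, and still so for the second after the job is handed in, with the robot touching nothing.
It also fails if it takes over 40 s, if anything falls off the work surface, if the arm or the gripper's body presses on something with over 40 N, if the wrist force passes 120 N, or if a joint passes its speed limit or range.

### The arm

A 6-joint arm with a two-finger parallel gripper is mounted at the origin on the work surface; the furniture and walls round the work are solid. World frame = base frame: x ahead of the robot, y to its left, z up, the work surface at z = 0. Lengths are in mm, angles in rad, forces in N, time in s.
With the tool pointing down it reaches from about 350 to 775 mm from the base axis. Payload 7.3 kg.
Tool frame: the origin (TCP) lies midway between the tips of the shut fingers; the grasp point (between the pads) lies 19 mm behind it; z points along the fingers, y is the line along which they close (so a half turn about z gives the same grasp; the last joint's range is limited). The gripper opens to 92 mm and grips with 3 to 60 N. Pads are 19 mm wide; open, the fingers measure 130 mm over their backs; the gripper's body (75 mm by 190 mm) begins 47 mm behind the grasp point.
Start: joints at [-0.925, 0.342, 1.524, -0, 1.275, -0.146], TCP at [373.626, -368.848, 226.741] pointing down, gripper open.
Joint ranges: [-2.53, 2.53], [-0.77, 2.02], [0.04, 2.7], [-1, 4.14], [0.28, 2.66], [-3.11, 3.11]. Speed limits (rad/s): [2.57, 2.57, 3.14, 3.14, 3.14, 3.14].

### API

Orientations are given as [roll, pitch, yaw] about the fixed x, y, z axes, in that order (R = Rz(yaw) Ry(pitch) Rx(roll)).
In Python, from plant import bot gives the robot as it stands.
- The arm moves only by the tool jog_arm, never from a script. Its arguments are lists of equal length, an entry for each row: "dp": the shift along the tool's x, y, z in m, a list of three; "twist": the turn about the tool's z in degrees. A call has 1 to 10 rows; each row shifts and turns the commanded pose from where the row before left it, along the tool's axes as they then stand; what a row does not reach is not made up. A row lasts 1/8 s, in which the tool goes at most 62.5 mm and 10.7 degrees, less where a joint would pass 70% of its speed; a pose out of reach is approached as far as the arm can. A call is refused whole if a number of a shift passes 0.0625 or a number of a turn 10.7, either way. A call with a gripper value outside its range is refused whole. "jaw" is the finger opening in m, from 0 to 0.0918, set as the call begins (left out, the last holds). The fingers move at their own pace and stop on an object; the grip force is fixed at half the most. Time passes only in rows, so rows that do not move let the fingers close. It gives the time, the measured TCP pose, the force, the opening and the grip force at its end, in the units of the state.
- bot.get_obs(): the state, without advancing time (a new reading comes with each control period).
- bot.capture(name): name is "side" or "top"; returns the picture (420x560x3 uint8, blue, green, red); there is no depth.
- bot.camera_params(name): a dict with "fx", "fy", "cx", "cy" (pixels), "R" (3x3) and "t" (3): a world point X has camera coordinates R X + t. Camera axes: x right, y down, z forward; pixel columns grow to the right and rows downward; lengths in mm; the calibration is good to about 2 mm. A picture is of the moment at which its call begins. camera_params takes no time and is no camera call.
- bot.close_job(): hands the job in; it is judged then, once.
Trained networks look in the newest picture that a camera, given by its name, has taken for a name from the list of things; names that differ only in an ending like _2 or _b are one class to them, and where a whole thing is asked for, a point or a joint stands for the part that bears it (a point fixed in the world has none). Each returns a list of dicts, best first, with "confidence" (0 to 1); they miss things now and then, are a little off and sometimes report something else, mostly with a low value. They report only what shows in the picture. A call takes as long as a camera call. They do not tell look-alikes from the thing itself.
- bot.find_in(camera, label): "bbox" ([centre column, centre row, width, height] in pixels, round what is visible of it).
- bot.masks_of(camera, label): "pixels" (420x560 bool, what is visible of it) and "bbox" ([centre column, centre row, width, height] in pixels, round what is visible of it).
The state is a dict: "time": time; "joint_positions": joint angles; "dq": joint speeds; "tau": joint torques, N m; "tool_pos": TCP position; "tcp_rot": TCP orientation; "contact_force": force on the tool from outside, world axes, zero at the start; "moment": the same for the moment, N m; "grip_width": finger opening in mm; "finger_force": force on a finger pad.
Only numpy, scipy, OpenCV 4.12 (cv2) and the standard library are available. Lean on these libraries where they do the work, as an engineer would, in place of code of your own. Each camera call takes 0.05 s, during which the arm holds its last target. There are 200 camera calls.

## Working session

There is one attempt and no reset: what is moved stays moved. The work goes in short steps, Python scripts to look and compute and a tool call to move; the robot and the scene stay as the last step left them, time stands still between calls to the robot, and variables do not carry over. Pictures are saved under pics/ and viewed, at most 10 in all, crops included, and the job is handed in when it is done.

Besides the shell and the picture viewer there is one more tool, called as name(argument=value, ...), one argument or row to a line, values as JSON. jog_arm: Moves the arm, as the interface text tells. Its arguments: {"type":"object","properties":{"dp":{"type":"array"},"twist":{"type":"array"},"jaw":{"type":"number"}},"required":["dp","twist"]}

```bash
mkdir -p pics; python3 - <<'E'
from plant import bot
import cv2,numpy as np
o=bot.get_obs();print(o['time'],o['tool_pos'],o['tcp_rot'],o['contact_force'])
for c in('top','side'):
    im=bot.capture(c);cv2.imwrite(f'pics/{c}0.png',im)
    p=bot.camera_params(c);print(c,p)
    for l in('terminal_box','cover','cover_ridge','tab_top','bent_bracket','bolt_1','coupon_04'):
        print(l,[(np.round(d['bbox']).tolist(),round(d['confidence'],2)) for d in bot.find_in(c,l)])
E
```

```text
0.0 [ 373.34627687 -368.50168116  226.02236351] [-3.14001636e+00 -2.25189743e-04  7.91809028e-01] [ 0.70399429 -0.57834624  0.48607355]
top {'fx': 501.1412618137668, 'fy': 501.1412618137668, 'cx': 274.0487217174325, 'cy': 212.38885637011737, 'R': array([[-0.01931532, -0.9998099 ,  0.00266256],
       [-0.9977713 ,  0.01910568, -0.06393283],
       [ 0.0638698 , -0.0038915 , -0.99795065]]), 't': array([ -18.50029279,  496.5614972 , 1072.90822037])}
terminal_box [([206.0, 196.0, 111.0, 74.0], 0.83)]
cover [([238.0, 262.0, 35.0, 27.0], 0.86), ([235.0, 191.0, 52.0, 46.0], 0.69)]
cover_ridge [([235.0, 262.0, 35.0, 33.0], 0.6), ([236.0, 188.0, 46.0, 47.0], 0.55)]
tab_top [([236.0, 139.0, 31.0, 19.0], 0.49), ([217.0, 214.0, 14.0, 29.0], 0.47)]
bent_bracket [([283.0, 167.0, 23.0, 32.0], 0.62)]
bolt_1 [([238.0, 140.0, 28.0, 20.0], 0.79)]
coupon_04 [([192.0, 152.0, 22.0, 25.0], 0.69)]
side {'fx': 516.4150429302969, 'fy': 516.4150429302969, 'cx': 273.39389376746755, 'cy': 209.12724321230738, 'R': array([[ 0.57750575, -0.81622054,  0.01646647],
       [-0.55262146, -0.40568711, -0.72802987],
       [ 0.60091316,  0.41134171, -0.68534763]]), 't': array([-323.61623359,  305.39024391, 1029.65292682])}
terminal_box [([233.0, 191.0, 86.0, 62.0], 0.83)]
cover [([329.0, 333.0, 37.0, 44.0], 0.74), ([256.0, 185.0, 39.0, 27.0], 0.72), ([214.0, 236.0, 31.0, 23.0], 0.63)]
cover_ridge [([328.0, 332.0, 36.0, 40.0], 0.94), ([214.0, 239.0, 27.0, 25.0], 0.86), ([253.0, 187.0, 40.0, 27.0], 0.83)]
tab_top [([224.0, 194.0, 7.0, 11.0], 0.68)]
bent_bracket []
bolt_1 []
coupon_04 []
```

View pics/top0.png

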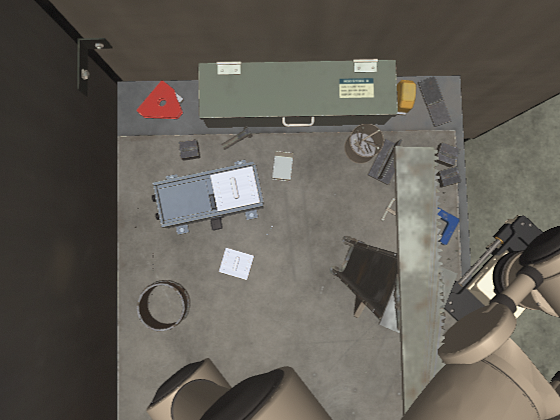

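View pics/side0.png

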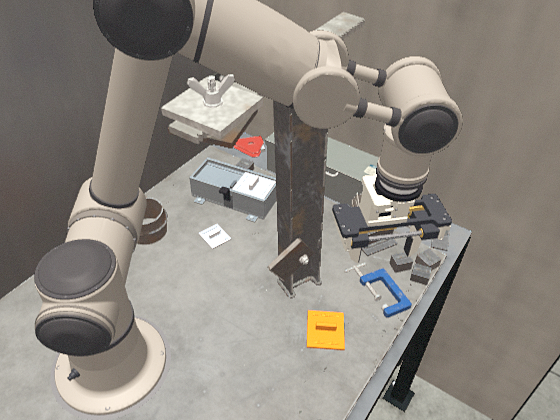

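```bash
python3 - <<'E'
import cv2,numpy as np
t=cv2.imread('pics/top0.png');s=cv2.imread('pics/side0.png')
cv2.imwrite('pics/tc.png',cv2.resize(t[125:245,140:300],None,fx=5,fy=5,interpolation=cv2.INTER_CUBIC))
cv2.imwrite('pics/sc.png',cv2.resize(s[0:300,150:400],None,fx=2,fy=2,interpolation=cv2.INTER_CUBIC))
E
```

```text
(no output)
```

View pics/tc.png

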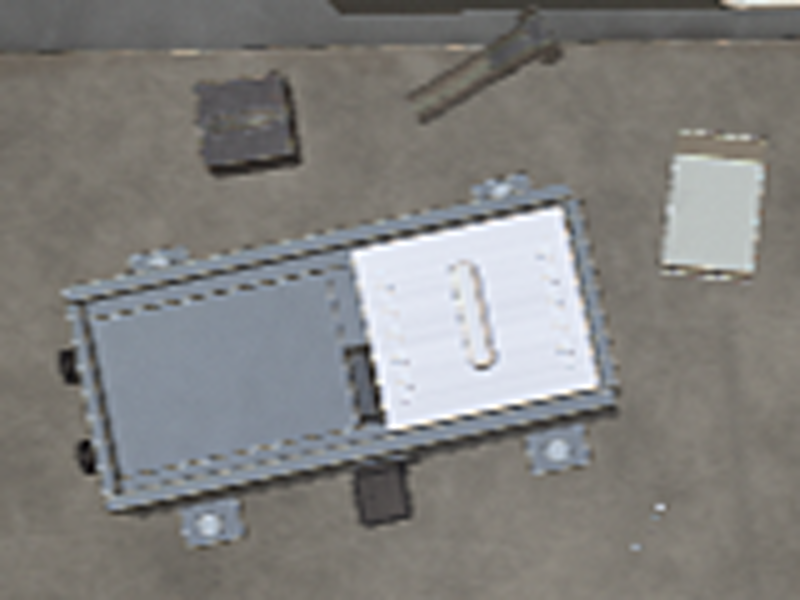

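View pics/sc.png

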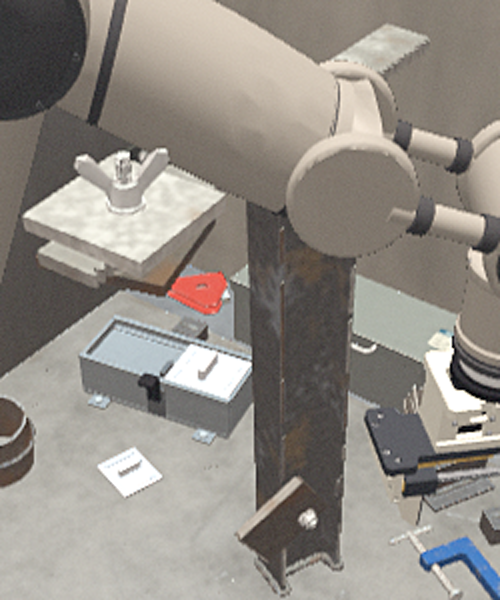

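```bash
cat > h.py <<'E'
from plant import bot
import numpy as np
from scipy.optimize import least_squares
P={c:bot.camera_params(c) for c in('top','side')}
def proj(c,X):
    p=P[c];q=np.atleast_2d(X)@np.array(p['R']).T+p['t'];return np.c_[p['fx']*q[:,0]/q[:,2]+p['cx'],p['fy']*q[:,1]/q[:,2]+p['cy']]
def ray(c,uv,z):
    p=P[c];R=np.array(p['R']);C=-R.T@p['t'];d=R.T@np.array([(uv[0]-p['cx'])/p['fx'],(uv[1]-p['cy'])/p['fy'],1]);return C+d*(z-C[2])/d[2]
def tri(a,b):
    f=lambda X:np.r_[(proj('top',X)-a).ravel(),(proj('side',X)-b).ravel()]
    r=least_squares(f,[400,0,100]);return r.x.round(),round(float(np.abs(r.fun).max()),1)
E
python3 - <<'E'
from h import *
for c in P: print(c,(-np.array(P[c]['R']).T@P[c]['t']).round())
print('beam far L',tri((397,147),(344,12)),'R',tri((433,147),(365,20)))
print('post base side',[ray('side',u,0).round() for u in((292,296),(279,290),(321,285),(309,276))])
print('post base top',[ray('top',u,0).round() for u in((335,288),(385,330),(345,240),(370,310))])
S=np.array([140,125])
T=lambda a:np.array(a)/5+S-0.4
top=T([(352,252),(388,428),(600,388),(562,208),(463,265),(488,365),(383,493)])
top=np.vstack([top,T([(65,293),(112,505),(615,400),(572,190)])])
M=np.array([(45,-39,63),(45,39,63),(-45,39,63),(-45,-39,63),(0,-21,81),(0,21,81),(52,66,82),(166,-48,66),(166,48,66),(-52,48,66),(-52,-48,66)],float)
def W(p,M):
    c,s=np.cos(p[2]),np.sin(p[2]);return M@np.array([[c,s,0],[-s,c,0],[0,0,1]])+[p[0],p[1],0]
r=least_squares(lambda p:(proj('top',W(p,M))-top).ravel(),[480,80,1.4],loss='soft_l1')
print(r.x);print((proj('top',W(r.x,M))-top).round(1).tolist())
print('W',W(r.x,M).round(1).tolist())
print('side',proj('side',W(r.x,M)).round().tolist())
E
```

```text
top [ 427.  -24. 1103.]
side [-263. -564.  933.]
beam far L (array([ 528., -159.,  573.]), 0.6) R (array([ 528., -199.,  569.]), 1.1)
post base side [array([ 348., -201.,    0.]), array([ 345., -168.,    0.]), array([ 413., -237.,   -0.]), array([ 419., -201.,    0.])]
post base top [array([ 329., -158.,    0.]), array([ 236., -264.,    0.]), array([ 433., -183.,    0.]), array([ 280., -233.,    0.])]
[544.90049963  52.65675282   1.76207926]
[[0.0, -0.4], [0.4, 0.9], [0.3, -0.1], [0.2, -0.5], [-0.0, -0.2], [-0.8, -0.3], [-0.3, 0.9], [-0.6, -0.9], [-1.0, 1.8], [1.5, 0.9], [0.5, -2.0]]
W [[574.6, 104.3, 63.0], [498.1, 89.4, 63.0], [515.2, 1.1, 63.0], [591.7, 15.9, 63.0], [565.5, 56.6, 81.0], [524.3, 48.7, 81.0], [470.2, 91.2, 82.0], [560.5, 224.8, 66.0], [466.2, 206.5, 66.0], [507.7, -7.5, 66.0], [601.9, 10.7, 66.0]]
side [[245.0, 171.0], [231.0, 189.0], [263.0, 199.0], [276.0, 181.0], [257.0, 175.0], [250.0, 184.0], [223.0, 189.0], [207.0, 157.0], [189.0, 177.0], [264.0, 201.0], [280.0, 179.0]]
```

```bash
python3 - <<'E'
from h import *
def plane(c,uv,off,a=-0.925):
    p=P[c];R=np.array(p['R']);C=-R.T@p['t'];d=R.T@np.array([(uv[0]-p['cx'])/p['fx'],(uv[1]-p['cy'])/p['fy'],1])
    n=np.array([-np.sin(a),np.cos(a),0]);X=C+d*(off-n@C)/(n@d);return [round(X@[np.cos(a),np.sin(a),0]),round(X[2])]
for off in(0,-100,-150):
    print(off,{n:plane('side',u,off) for n,u in dict(shoulder=(75,268),low=(75,320),elbow=(143,35),disc=(327,95),disc2=(430,128),flange=(400,190)).items()})
print(tri((190,390),(143,35)),tri((280,400),(143,35)),tri((450,370),(327,95)),tri((520,290),(430,128)))
E
```

```text
0 {'shoulder': [-1, 289], 'low': [-35, 146], 'elbow': [169, 681], 'disc': [379, 605], 'disc2': [516, 557], 'flange': [497, 451]}
-100 {'shoulder': [53, 407], 'low': [24, 289], 'elbow': [191, 727], 'disc': [363, 665], 'disc2': [476, 625], 'flange': [460, 539]}
-150 {'shoulder': [79, 465], 'low': [54, 361], 'elbow': [203, 750], 'disc': [355, 695], 'disc2': [455, 660], 'flange': [441, 583]}
(array([274.,  67., 561.]), 0.6) (array([258., -14., 585.]), 28.2) (array([ 296., -231.,  543.]), 22.2) (array([ 382., -353.,  480.]), 29.6)
```

```bash
python3 - <<'E'
import cv2
t=cv2.imread('pics/top0.png');cv2.imwrite('pics/t2.png',cv2.resize(t[220:420,140:560],None,fx=1.9,fy=1.9))
E
```

```text
(no output)
```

View pics/t2.png

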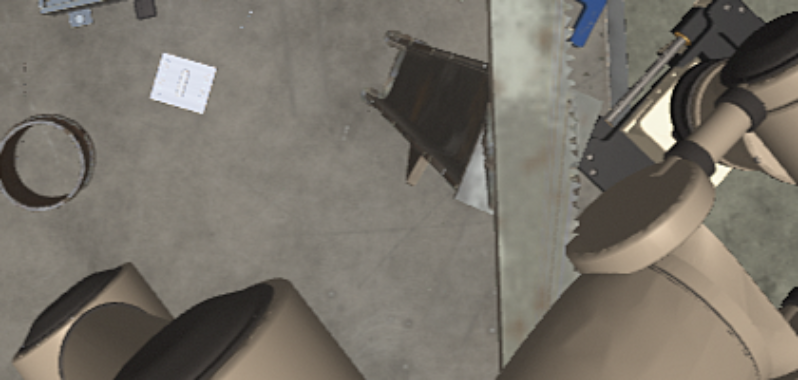

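jog_arm(
  dp=[
    [0,0,-0.036],
    [0,0,-0.036],
    [0,-0.002,-0.036],
    [0.001,-0.007,-0.034],
    [0.001,-0.007,-0.034],
    [0.001,-0.007,-0.034],
  ],
  twist=[0,0,0,0,0,0],
  jaw=0,
)

```text
time: 1.55
tool_pos: [359.1, -350.2, 437.9]
tcp_rot: [3.141, 0.0, 0.792]
contact_force: [0.3, -0.3, 0.7]
grip_width: 36.5
finger_force: 0.0
```

```bash
python3 -c "
from plant import bot
import numpy as np
o=bot.get_obs();print(o['joint_positions'],o['tool_pos'],o['contact_force'])
from scipy.optimize import least_squares
q=np.array([[.342,1.524],list(o['joint_positions'][1:3])]);x=o['tool_pos'];r=[524.9,np.hypot(x[0],x[1])];z=[226.7,x[2]]
A=[];b=[]
for (a,c),R,Z in zip(q,r,z): A+=[[1,np.sin(a),np.sin(a+c),0],[0,np.cos(a),np.cos(a+c),1]];b+=[R,Z]
print(np.linalg.solve(A,b))
"
```

```text
[-9.25768142e-01  2.29917129e-01  1.11360140e+00 -2.78428959e-05
  1.79776437e+00 -1.46757433e-01] [ 359.11368085 -350.23762743  437.92814151] [ 0.32465964 -0.2576891   0.71772371]
[ 55.79699514 280.52196821 391.97971314  76.46474312]
```

jog_arm(
  dp=[
    [0.002,-0.014,-0.034],
    [0.002,-0.014,-0.034],
    [0.002,-0.014,-0.034],
    [0.002,-0.018,-0.034],
    [0.002,-0.018,-0.034],
  ],
  twist=[0,0,0,0,0],
)

```text
time: 2.17
tool_pos: [310.4, -287.9, 607.9]
tcp_rot: [3.141, 0.0, 0.792]
contact_force: [0.3, -0.1, -0.7]
grip_width: 0.4
finger_force: 0.0
```

```bash
python3 -c "
from plant import bot
import cv2
o=bot.get_obs();print(o['joint_positions'],o['tool_pos'],o['contact_force'])
im=bot.capture('side');cv2.imwrite('pics/s2.png',im)
"
```

```text
[-9.29407687e-01  1.86468418e-01  6.94571065e-01 -2.65919798e-06
  2.26008113e+00 -1.50401604e-01] [ 310.35694048 -287.9433746   607.93228291] [ 0.29372403 -0.10215016 -0.69656386]
```

View pics/s2.png

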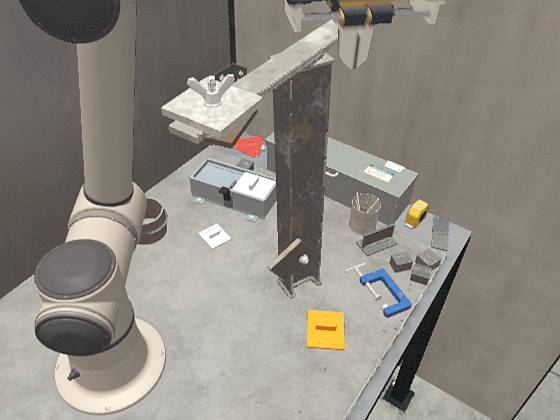

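jog_arm(
  dp=[
    [0,0,-0.037],
    [0.03,-0.008,0],
    [0.03,-0.008,0],
    [0.03,-0.008,0],
    [0.03,-0.008,0],
    [0.03,-0.014,0],
    [0.03,-0.014,0],
    [0.03,-0.014,0],
    [0.03,-0.014,0],
  ],
  twist=[0,0,0,0,0,0,0,0,0],
)

```text
time: 3.35
tool_pos: [417.1, -54.9, 643.7]
tcp_rot: [3.141, -0.0, 0.792]
contact_force: [0.3, -0.0, 1.3]
grip_width: 0.2
finger_force: 0.0
```

jog_arm(
  dp=[
    [0.035,-0.016,0.01],
    [0.035,-0.016,0.02],
    [0.035,-0.016,0.03],
    [0.035,-0.016,0.04],
    [0,0,0.045],
    [0,0,0.045],
    [0,0,0.045],
    [0,0,0.045],
    [0,0,0.045],
    [0,0,0.045],
  ],
  twist=[0,0,0,0,-9.27,-9.27,-9.27,-9.27,-9.27,-9.2],
)

```text
time: 4.6
tool_pos: [469.5, 88.6, 272.3]
tcp_rot: [3.141, 0.0, 1.767]
contact_force: [1.2, 0.2, -0.1]
grip_width: 0.4
finger_force: 0.0
```

jog_arm(
  dp=[
    [0.002,0.001,0.04],
    [0,0,0.04],
    [0,0,0.04],
    [0,0,0.03],
    [0,0,0.01],
    [0,0,0],
  ],
  twist=[0,0,0,0,0,0],
)

```text
time: 5.35
tool_pos: [470.4, 90.7, 113.8]
tcp_rot: [-3.141, 0.0, 1.761]
contact_force: [1.1, 0.7, 0.5]
grip_width: 0.5
finger_force: 0.0
```

```bash
python3 - <<'E'
from h import *
import cv2
ims=[bot.capture('side'),bot.capture('top')]
o=bot.get_obs();print(o['tool_pos'],o['contact_force'])
print(proj('side',o['tool_pos']),proj('top',o['tool_pos']))
a=[cv2.resize(i[y:y+100,x:x+130],None,fx=3,fy=3,interpolation=cv2.INTER_CUBIC) for i,y,x in((ims[0],125,170),(ims[1],135,140))]
cv2.imwrite('pics/c3.png',np.hstack(a))
E
```

```text
[471.17669479  90.75060281 114.8321373 ] [-0.86110151  0.96482682  0.34391948]
[[223.15419876 178.49792062]] [[214.18436143 222.95244847]]
```

View pics/c3.png

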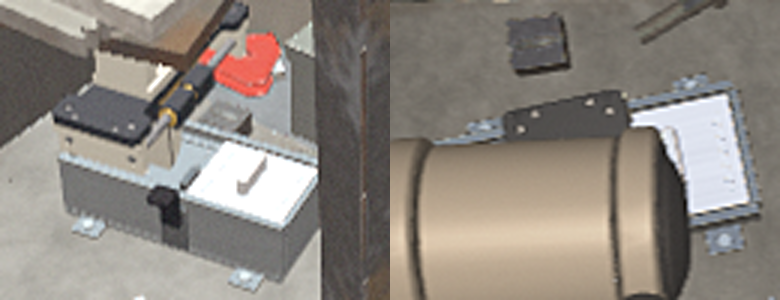

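jog_arm(
  dp=[
    [0,-0.002,0.02],
    [0,0,0.009],
    [0,0,0.004],
    [0,0,0.004],
    [0,0,0.004],
    [0,0,0.002],
    [0,0,0],
  ],
  twist=[0,0,0,0,0,0,0],
)

```text
time: 6.32
tool_pos: [468.5, 90.4, 70.8]
tcp_rot: [3.141, 0.0, 1.761]
contact_force: [0.2, -0.0, 0.8]
grip_width: 0.4
finger_force: 1.1
```

jog_arm(
  dp=[
    [0,0,0.0015],
  ],
  twist=[0],
)

```text
time: 6.45
tool_pos: [468.6, 90.4, 69.4]
tcp_rot: [3.141, 0.0, 1.761]
contact_force: [-1.2, 0.2, 5.0]
grip_width: 0.3
finger_force: 2.4
```

jog_arm(
  dp=[
    [0,0,0.0015],
  ],
  twist=[0],
)

```text
time: 6.58
tool_pos: [468.5, 90.4, 67.9]
tcp_rot: [3.141, 0.0, 1.761]
contact_force: [-5.1, 1.1, 18.4]
grip_width: 0.8
finger_force: 9.1
```

jog_arm(
  dp=[
    [0,0,0.001],
  ],
  twist=[0],
)

```text
time: 6.7
tool_pos: [468.5, 90.4, 67.8]
tcp_rot: [3.141, 0.0, 1.761]
contact_force: [-6.9, -0.1, 24.5]
grip_width: -0.0
finger_force: 11.9
```

jog_arm(
  dp=[
    [0,0,-0.015],
    [0,0,-0.02],
    [-0.02,0.017,0],
    [-0.02,0.017,0],
    [-0.02,0.017,0],
    [-0.017,0.017,0],
    [0,0,0],
    [0,0,0.015],
    [0,0,0.009],
    [0,0,0],
  ],
  twist=[0,0,0,0,0,0,0,0,0,0],
)

```text
time: 7.95
tool_pos: [548.5, 28.1, 76.5]
tcp_rot: [-3.139, -0.001, 1.762]
contact_force: [-0.6, -0.3, 0.3]
grip_width: 0.4
finger_force: 0.0
```

```bash
cat >> h.py <<'E'
def boxc(X):
    d=np.array(X)[:2]-[544.9,52.66];return np.round([d@[-.1901,.9818],d@[-.9818,-.1901]],1)
E
python3 - <<'E'
from h import *
import cv2
i=bot.capture('side');o=bot.get_obs();print(o['tool_pos'],boxc(o['tool_pos']),o['contact_force'])
cv2.imwrite('pics/c4.png',cv2.resize(i[120:240,160:310],None,fx=4,fy=4,interpolation=cv2.INTER_CUBIC))
E
```

```text
[549.05737314  28.01017478  77.15028637] [-25.    0.6] [-0.69142043 -0.40835764 -0.17472748]
```

View pics/c4.png

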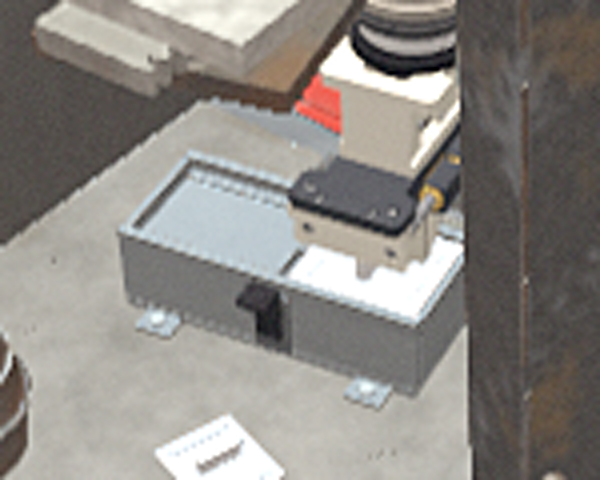

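jog_arm(
  dp=[
    [0,0,0.005],
    [0,0,0.003],
    [0.004,0,0],
    [0.004,0,0],
    [0.004,0,0],
    [0.004,0,0],
    [0.004,0,0],
    [0.004,0,0],
  ],
  twist=[0,0,0,0,0,0,0,0],
)

```text
time: 9.0
tool_pos: [545.3, 51.3, 69.9]
tcp_rot: [3.141, 0.0, 1.761]
contact_force: [1.2, -2.3, 0.6]
grip_width: 0.6
finger_force: 1.0
```

jog_arm(
  dp=[
    [0.008,0,0],
    [0.008,0,0],
    [0.009,0,0],
    [0.009,0,0],
    [0.009,0,0],
    [0.009,0,0],
    [0.009,0,0],
    [0.009,0,0],
    [0.006,0,0],
    [0.005,0,0],
  ],
  twist=[0,0,0,0,0,0,0,0,0,0],
)

```text
time: 10.25
tool_pos: [529.7, 131.1, 69.7]
tcp_rot: [-3.142, 0.0, 1.761]
contact_force: [0.6, -1.4, 1.6]
grip_width: 0.5
finger_force: 1.2
```

jog_arm(
  dp=[
    [0.004,0,0],
    [0.004,0,0],
    [0,0,0],
    [-0.008,0,0],
    [-0.012,0,0],
    [0,0,-0.03],
    [0,0,-0.05],
    [-0.05,0,-0.05],
    [-0.05,0,-0.04],
    [0,0,0],
  ],
  twist=[0,0,0,0,0,0,0,0,0,0],
)

```text
time: 11.5
tool_pos: [551.7, 23.8, 236.2]
tcp_rot: [3.135, 0.003, 1.757]
contact_force: [-0.5, 0.5, -0.6]
grip_width: 0.3
finger_force: 0.0
```

```bash
python3 - <<'E'
from h import *
import cv2
i=bot.capture('side');j=bot.capture('top');o=bot.get_obs();print(o['time'],o['tool_pos'],boxc(o['tool_pos']),o['contact_force'])
a=[cv2.resize(k[y:y+120,x:x+130],None,fx=3,fy=3,interpolation=cv2.INTER_CUBIC) for k,y,x in((i,120,170),(j,130,140))]
cv2.imwrite('pics/c5.png',np.hstack(a))
E
```

```text
11.6 [549.41459198  26.79170343 232.64241432] [-26.3   0.5] [-0.01631197  0.08184949 -0.78020333]
```

View pics/c5.png

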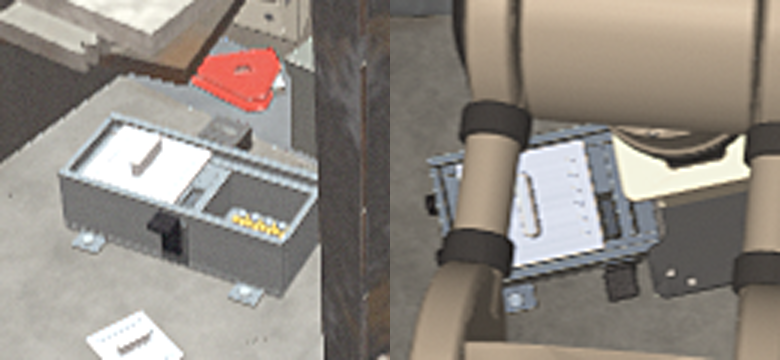

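The side view shows the cover lying flat on the parking deck, with its ridge at about (218,172). The brass terminals are exposed at about (256,192), and the tab is down with the gripper clear.

```bash
python3 -c "
from plant import bot
print(bot.close_job())"
```

```text
the job is handed in; nothing more can be done
None
```

I pressed the snap tab fully in, then pushed the cover about 102 mm along its guides. It lies flat on the parking deck with the terminals uncovered. The job was handed in at about 12 s, and no verdict came back.

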